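Ease the spring clip off a buff spindle with a forked wedge

ROBOT

A 6-joint arm with a two-finger parallel gripper is mounted at the origin on a cart in front of the work surface, level with it; the furniture and walls round the work are solid. World frame = base frame: x ahead of the robot, y to its left, z up, the work surface at z = 0. Lengths are in m, angles in rad, forces in N, time in s.
With the tool pointing down it reaches from about 0.35 to 0.725 m from the base axis. Payload 6 kg.
Tool frame: the origin (TCP) lies midway between the tips of the shut fingers; the grasp point (between the pads) lies 19 mm behind it; z points along the fingers, y is the line along which they close (so a half turn about z gives the same grasp; the last joint's range is limited). The gripper opens to 85 mm and grips with 20 to 120 N. Pads are 22 mm wide; open, the fingers measure 114 mm over their backs; the gripper's body (76 mm by 85 mm) begins 54 mm behind the grasp point. The pads swing forward as they close: fully open they stand 13 mm farther back than shut.
Start: joints at [-0.798, 0.04, 0.085, 0, -1.615, -0.334], TCP at [0.255, -0.543, 0.231] pointing down, gripper open.
Joint ranges: [-2.56, 2.56], [-1.29, 2.01], [-1.08, 1.49], [-3.29, 1.98], [-2.81, -0.18], [-2.99, 2.99]. Speed limits (rad/s): [2.57, 2.57, 3.01, 3.14, 3.14, 3.14].

INTERFACE

Orientations are given as a unit quaternion [x, y, z, w].
In Python, from plant import env, imaging gives the robot as it stands.
- The arm moves only by the tool send_rows, never from a script. Its argument "targets" is a list that holds one entry, the list of rows, each a list of 4 numbers: the shift along the tool's x, y, z normalised to -1 to 1, where 1 is 0.06 m, then the turn about the tool's z normalised to -1 to 1, where 1 is 4 degrees. In form: [[[x, y, z, yaw], ...]]. A call has 1 to 10 rows; each row shifts and turns the commanded pose from where the row before left it, along the tool's axes as they then stand; what a row does not reach is not made up. A row lasts 1/8 s, in which the tool goes at most 62.5 mm and 10.7 degrees, less where a joint would pass 70% of its speed; a pose out of reach is approached as far as the arm can. A call with a number of a shift or a turn outside -1 to 1 is refused whole. A call with a gripper value outside its range is refused whole. "claw" is the closure, from -1 (fully open) to 1 (shut), so that 0 is half open, set as the call begins (left out, the last holds). The fingers move at their own pace and stop on an object; "grip_force" is the grip in N (left out, the last holds). Time passes only in rows, so rows that do not move let the fingers close. It gives the time, the measured TCP pose, the force, the opening and the grip force at its end, in the units of the state.
- env.read_state(): the state, without advancing time (a new reading comes with each control period).
- imaging.grab_frame(name): name is "scene" or "top" or "wrist"; returns the picture (480x640x3 uint8, blue, green, red); there is no depth.
- imaging.camera_model(name): a dict with "mtx" (3x3 intrinsics, pixels), "dist" ([k1, k2, p1, p2, k3] as OpenCV has them; the pictures are not rectified), "xyz" and "attitude" of the camera in the world; the wrist camera has in their place "hand_eye" (4x4, takes a point from camera to tool coordinates, whose origin is the TCP and whose axes are the flange's). Camera axes: x right, y up, looking along -z (the intrinsics and any distortion apply to the point x, -y, -z); pixel columns grow to the right and rows downward; lengths in m; the calibration is good to about 2 mm. A picture is of the moment at which its call begins: read the wrist's pose just before it. camera_model takes no time and is no camera call.
- env.close_job(): hands the job in; it is judged then, once.
Trained networks look in the newest picture that a camera, given by its name, has taken for a name from the list of things; names that differ only in an ending like _2 or _b are one class to them, and where a whole thing is asked for, a point or a joint stands for the part that bears it (a point fixed in the world has none). Each returns a list of dicts, best first, with "score" (0 to 1); they miss things now and then, are a little off and sometimes report something else, mostly with a low value. They report only what shows in the picture. A call takes as long as a camera call. They do not tell look-alikes from the thing itself.
- imaging.recognise(camera, label): "location" ([x, y, z] in m, in the coordinates of the camera as it stood for that picture, good to about 4 mm: the middle of the surface that is visible of it).
The state is a dict: "t": time; "q": joint angles; "joint_velocities": joint speeds; "effort": joint torques, N m; "eef_pos": TCP position; "ee_rot": TCP orientation; "wrist_force": force on the tool from outside, world axes, zero at the start; "moment": the same for the moment, N m; "gripper_width": finger opening in m; "finger_force": force on a finger pad.
Only numpy, scipy, OpenCV 4.12 (cv2) and the standard library are available. Lean on these libraries where they do the work, as an engineer would, in place of code of your own. Each camera call takes 0.05 s, during which the arm holds its last target. There are 200 camera calls.

TASK

Ease the spring clip off the spindle of the buff stand with the forked wedge: slide the wedge flat along the round metal flange under the clip, tines either side of the spindle, gently and without forcing it, until the clip has hopped right over the flared head and hangs loose on the spindle; do not pull it with the fingers before that. Then lay the clip in the steel dish and set the wedge back on the bench, standing on its flat sole clear of the stand. Leave the pliers, the wax tube and the glass flask alone.

Things in the scene. Friction and masses are not known exactly. Their poses are not given: they have to be found in the camera images.
- stand: fixed buff stand: wooden base 98 x 98 x 14 mm, grey felt wheel, on it a round metal flange 108 mm across whose flat top is 36 mm above the origin; in its middle a square steel spindle. Origin: centre of the underside, on the spindle's axis; z up; +x is the way the wedge is to be slid, from the clip's tab towards the spindle. Over 25 N between wedge and stand, any direction, is forcing
- spindle (a point): point on the spindle's axis level with the flange top. Above it: shoulder 18 (stand's x) by 16.5 mm (y) up to 3.5 mm; neck 12 by 12.4 mm up to 7 mm; then a flared blade 4.4 mm thick in x, growing in y from 12.4 to 17.2 mm at 9.5 mm up, then tapering to 4 mm at its top, 21.5 mm up, with a rib 12 (x) by 5 mm (y) up to 18 mm
- clip: loose dark steel U-shaped spring clip, 48 g, x -26 to +19, y -22 to 22, 4.5 mm thick; origin on its underside where the spindle passes, z up, axes as the stand's. It sits on the shoulder, underside 3.5 mm over the flange: the wedge enters that gap from the tab's side (-x), lifts that side first, and the two sprung arms that grip the neck spread over the head. Wedge push needed: 5 to 15 N
- clip_tab (a point): middle of the foot of the clip's upright finger tab, on top of the clip's back, 20 mm behind the clip's origin (-x) and 4.5 mm above its underside; tab 10 (x) by 26 mm (y), 16 mm high. Once right over the head (underside at the spindle over 10 mm above the flange) the clip hangs loosely on the spindle's taper, tilted up to 0.3 rad, until lifted off; short of that it falls back
- fork: loose steel forked wedge, 0.2 kg, on a flat sole. Origin on the sole under the handle's axis, +x to the tines, z up. Body 44 mm wide, 16.5 mm high, from x = -17 mm. The tine block can be set 0 to 16 mm further out; the setting differs each time, holds firm and is not measured. Tine tips at x = 86 to 102 mm; slot (25 mm wide, between the 9.5 mm wide tines) ends at x = 34 to 50 mm
- dish: loose shallow round steel dish, 110 mm across the rim, 18 mm high, flat inner floor 5 mm above the origin and about 68 mm across. Origin at the centre of the underside
- fork_handle (a point): middle of the wedge's wooden handle, 45 mm above the sole; handle 16 (x) by 14 mm (y), 19 to 65 mm up. Tines 1.5 mm high at the tips, rising to 10 mm over 52 mm, then to 16.5 mm over 16. 8 to 12 mm before the slot's end meets the shoulder (a hard stop) the push falls away; slid on some 2 to 8 mm, slowly, the clip hops right over
- pliers: bystander: flat-nose pliers with red grips, 139 mm long, lying flat
- tube: bystander: green wax tube, 30 mm across, 35 mm high, upright
- flask: bystander: clear glass flask, 70 mm across, 106 mm high, upright
Things that resemble listed ones, but are neither listed nor needed, are in the scene too. Leave any green look-alike of the fork alone.

How it is judged:
On the way, in this order (a step that is already met when the one before it is completed fails the run):
1. the wedge carries the clip up from the spindle's shoulder, no finger on the clip (contact force between fork and clip above 1 N and contact force between the fingers and clip below 0.2 N and z of clip in the frame of stand above 0.041 m and horizontal distance between clip and stand below 0.012 m), for 0.05 s.
2. the clip is over the flared head, still round the spindle, no finger on it (z of clip in the frame of stand above 0.0455 m and contact force between the fingers and clip below 0.2 N and horizontal distance between clip and stand below 0.015 m), for 0.1 s.
At the end, for the whole second after the job is handed in: The clip rests in the dish (within 45 mm of its centre, origin under 35 mm above the bench, bearing on the dish, at rest); the wedge stands at rest on its sole on the bench (origin under 6 mm high, tilt under 0.1 rad), 80 mm or more from the spindle and not touching the stand (horizontal distance between clip and dish below 0.045 m and height (world z) of clip below 0.035 m and contact force between clip and dish above 0.1 N and linear speed of each of clip, fork below 0.02 m/s and height (world z) of fork below 0.006 m and angle between fork's own z axis and vertical below 0.1 rad and horizontal distance between fork and stand above 0.08 m and contact force between fork and stand below 0.05 N).
It fails at once if the fingers touch the clip while it is still held under the head (contact force between the fingers and clip above 0.5 N and z of clip in the frame of stand below 0.042 m and horizontal distance between clip and stand below 0.015 m).
It fails at once if the wedge is forced against the stand (over 25 N) (contact force between fork and stand above 25 N).
It fails at once if a bystander (pliers, tube, flask) is shifted more than 20 mm (distance of any of pliers, tube, flask from where it was at the start of the episode above 0.02 m).
It also fails if it takes over 72 s, if anything falls off the work surface, if the arm or the gripper's body presses on something with over 40 N, if the wrist force passes 120 N, or if a joint passes its speed limit or range.

## Working session

There is one attempt and no reset: what is moved stays moved. The work goes in short steps, Python scripts to look and compute and a tool call to move; the robot and the scene stay as the last step left them, time stands still between calls to the robot, and variables do not carry over. Pictures are saved under pics/ and viewed, at most 10 in all, crops included, and the job is handed in when it is done.

Besides the shell and the picture viewer there is one more tool, called after "Call:" in YAML: its name, and indented under it one key for each argument. send_rows: Moves the arm, as the interface text tells. Scaled input: -1 to 1 covers 0.06 m each way for a shift and 4 degrees each way for a turn. Its arguments: {"type":"object","properties":{"targets":{"type":"array","items":{"type":"array","items":{"type":"array","items":{"type":"number"}}}},"claw":{"type":"number"},"grip_force":{"type":"number"}},"required":["targets"]}

```bash
mkdir -p pics; cat > h.py <<'E'
import numpy as np, cv2
from scipy.spatial.transform import Rotation as R
from plant import env, imaging
def campose(n, st=None):
    m=imaging.camera_model(n)
    if 'hand_eye' in m:
        st=st or env.read_state()
        T=np.eye(4);T[:3,:3]=R.from_quat(st['ee_rot']).as_matrix();T[:3,3]=st['eef_pos']
        return m,T@np.array(m['hand_eye'])
    a=np.array(m['attitude']);T=np.eye(4)
    T[:3,:3]=a if a.shape==(3,3) else R.from_quat(a).as_matrix();T[:3,3]=m['xyz']
    return m,T
def ray(m,T,uv,z):
    p=cv2.undistortPoints(np.array([[uv]],float),np.array(m['mtx']),np.array(m['dist']))[0,0]
    d=T[:3,:3]@np.array([p[0],-p[1],-1]);o=T[:3,3]
    return o+d*(z-o[2])/d[2]
def proj(m,T,P):
    P=np.atleast_2d(P);c=(P-T[:3,3])@T[:3,:3]
    return cv2.projectPoints(c*[1,-1,-1],np.zeros(3),np.zeros(3),np.array(m['mtx']),np.array(m['dist']))[0][:,0]
def rec(n,l,T):
    return [(round(r['score'],2),np.round(T[:3,:3]@np.array(r['location'])+T[:3,3],4)) for r in imaging.recognise(n,l)]
E
python3 - <<'E'
from h import *
for n in ('top','scene'):
    m,T=campose(n);im=imaging.grab_frame(n);cv2.imwrite(f'pics/{n}0.png',im)
    print(n,np.round(T,3).tolist(),np.array(m['mtx'])[0,0])
    for l in ('stand','spindle','clip','clip_tab','fork','fork_handle','dish','pliers','tube','flask'):
        print(l,[(s,p.tolist()) for s,p in rec(n,l,T)[:3]])
print(env.read_state())
E
```

```text
top [[0.008, 0.987, -0.163, 0.356], [-0.999, 0.015, 0.039, -0.138], [0.041, 0.163, 0.986, 0.984], [0.0, 0.0, 0.0, 1.0]] 504.88907536444657
stand [(0.71, [0.5627, -0.1878, 0.0359]), (0.26, [0.7139, -0.3058, 0.005])]
spindle [(0.6, [0.5673, -0.1866, 0.0335])]
clip [(0.93, [0.5607, -0.1765, 0.0447])]
clip_tab [(0.76, [0.5571, -0.1841, 0.0437])]
fork [(0.95, [0.3116, -0.18, 0.0182])]
fork_handle [(0.85, [0.4664, 0.0081, 0.0071]), (0.71, [0.3137, -0.184, 0.0139])]
dish [(0.62, [0.4359, -0.3528, 0.0151])]
pliers [(0.74, [0.714, -0.3062, 0.005])]
tube [(0.62, [0.5634, -0.1862, 0.0338]), (0.49, [0.7177, -0.1082, 0.0306])]
flask [(0.95, [0.6864, 0.0176, 0.0711]), (0.66, [0.565, -0.1888, 0.0329])]
scene [[0.428, 0.462, -0.776, -0.236], [-0.904, 0.218, -0.368, -0.541], [-0.001, 0.859, 0.511, 0.573], [0.0, 0.0, 0.0, 1.0]] 484.8080860306594
stand [(0.92, [0.5435, -0.1969, 0.0344])]
spindle [(0.75, [0.5455, -0.1992, 0.0329])]
clip [(0.75, [0.5502, -0.1857, 0.0423])]
clip_tab [(0.64, [0.5506, -0.1865, 0.0415]), (0.29, [0.7124, -0.1176, 0.0198])]
fork [(0.74, [0.2992, -0.1948, 0.0195]), (0.73, [0.43
[... 263 characters left out ...]
]
{'t': 1.1, 'q': array([-7.98322319e-01,  4.01715400e-02,  8.47767652e-02,  9.16769681e-06,
       -1.61550387e+00, -3.33720690e-01]), 'joint_velocities': array([ 0.00119566,  0.0010505 ,  0.00073179,  0.00035599, -0.00016651,
       -0.00101646]), 'effort': array([-5.79891166e-04, -3.67938066e+01,  3.47451389e+01,  6.93376556e+00,
       -9.49434107e-04, -2.35206755e-06]), 'eef_pos': array([ 0.2548953 , -0.54313035,  0.23126634]), 'ee_rot': array([-2.17621063e-01,  9.76033335e-01,  4.11270239e-05, -3.07724741e-05]), 'wrist_force': array([1.01203116, 0.5980875 , 0.22906976]), 'moment': array([ 0.00365458, -0.00377654,  0.06597835]), 'finger_force': 0.0, 'gripper_width': 0.08578196002066875}
```

View pics/top0.png

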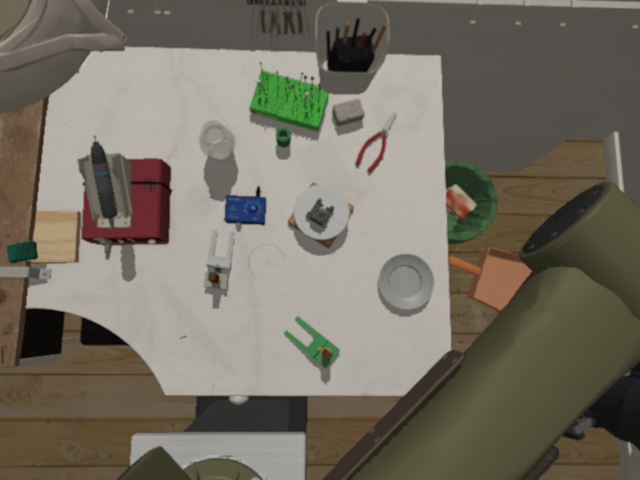

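View pics/scene0.png

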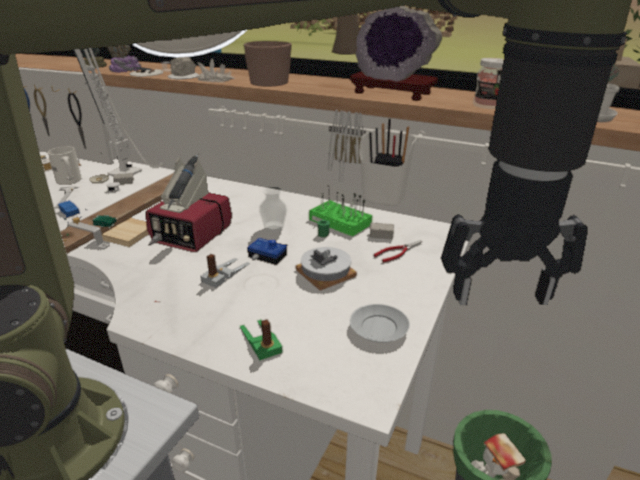

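The top view shows the grey fork (handle at ~(213,278), tines pointing up), the green look-alike at (320,345), the stand and clip at (321,213), the dish at (406,282) and a blue box at (245,209). The scene view agrees. Next I'll plan a wrist-camera look.

```bash
python3 - <<'E'
from h import *
m,T=campose('wrist');print(np.round(m['hand_eye'],3).tolist(),m['mtx'],m['dist'])
m,T=campose('top')
for n,uv,z in (('handle',(213,278),.065),('tipL',(214,232),0),('tipR',(230,232),0),('stand',(321,213),.036),('box',(245,209),.02)): print(n,ray(m,T,uv,z).round(4))
im=cv2.imread('pics/top0.png');a=cv2.resize(im[165:305,190:370],None,fx=4,fy=4,interpolation=cv2.INTER_CUBIC);cv2.imwrite('pics/top0c.png',a)
# goal TCP (0.50,-0.2,0.28) in tool frame
st=env.read_state();Rm=R.from_quat(st['ee_rot']).as_matrix()
print(Rm.T@(np.array([0.47,-0.15,0.30])-st['eef_pos'])/.06, Rm.round(3).tolist())
E
```

```text
[[0.001, 0.962, 0.272, 0.07], [1.0, -0.001, -0.0, -0.001], [-0.0, 0.272, -0.962, -0.143], [0.0, 0.0, 0.0, 1.0]] [[332.40206309   0.         319.56412017]
 [  0.         332.40206309 241.66427231]
 [  0.           0.           1.        ]] [0.00966463 0.         0.         0.         0.        ]
handle [0.4342 0.0113 0.065 ]
tipL [0.5302 0.0237 0.    ]
tipR [ 0.5307 -0.0075  0.    ]
stand [ 0.564  -0.1847  0.036 ]
box [ 0.573  -0.0376  0.02  ]
[-6.02889288  4.40869208 -1.14540223] [[-0.905, -0.425, -0.0], [-0.425, 0.905, 0.0], [0.0, 0.0, -1.0]]
```

View pics/top0c.png

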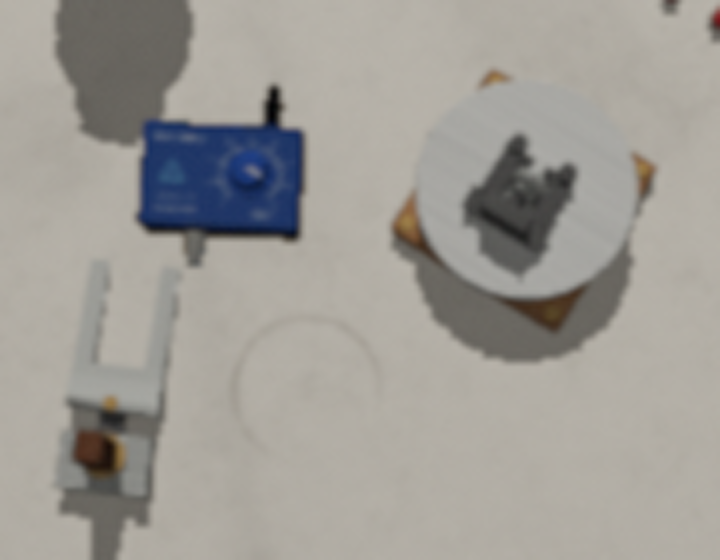

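The clip's tab faces lower-left in the crop (about (505,220)) and its arms point upper-right. That puts the stand's +x at a yaw of about -33°. The fork's handle is at crop (97,450) and its tines point up at about -7°.

Call:
send_rows:
  targets:
    - [[-0.6,0.55,0.05,0],[-0.6,0.55,0.05,0],[-0.6,0.55,0.05,0],[-0.6,0.55,0.05,0],[-0.6,0.55,0.05,0],[-0.6,0.55,0.05,0],[-0.6,0.55,0.05,0],[-0.6,0.55,0.05,0],[-0.6,0.55,0.05,0],[-0.6,0.55,0.05,0]]
  claw: -1

```text
t: 2.35
eef_pos: [0.441, -0.0898, 0.2016]
ee_rot: [-0.218, 0.976, 0.0, 0.001]
wrist_force: [1.3, -0.3, 0.4]
gripper_width: 0.0852
finger_force: 0.0
```

Call:
send_rows:
  targets:
    - [[0,0,0,1],[0,0,0,1],[0,0,0,1],[0,0,0,1],[0,0,0,1],[0,0,0,1],[0,0,0,1],[0,0,0,1],[0,0,0,0],[0,0,0,0]]

```text
t: 3.6
eef_pos: [0.4406, -0.0914, 0.2013]
ee_rot: [0.059, 0.998, 0.0, 0.0]
wrist_force: [-0.2, -0.6, 0.2]
gripper_width: 0.0854
finger_force: 0.0
```

```bash
python3 - <<'E'
from h import *
st=env.read_state();im=imaging.grab_frame('wrist');cv2.imwrite('pics/w1.png',im)
m,T=campose('wrist',st);np.save('T1.npy',T)
print(st['eef_pos'],R.from_quat(st['ee_rot']).as_matrix().round(3).tolist(),st['q'].round(2))
for l in ('stand','spindle','clip','clip_tab','fork','fork_handle','dish'):
    print(l,[(s,p.tolist()) for s,p in rec('wrist',l,T)[:3]])
E
```

```text
[ 0.44061715 -0.09143788  0.20134578] [[-0.993, 0.118, 0.0], [0.118, 0.993, 0.0], [-0.0, 0.0, -1.0]] [ 0.25 -0.37 -0.33 -0.   -1.61 -1.94]
stand [(0.84, [0.5546, -0.1805, 0.0382])]
spindle [(0.82, [0.556, -0.1724, 0.0401])]
clip [(0.62, [0.5508, -0.1804, 0.0397])]
clip_tab [(0.94, [0.5514, -0.1759, 0.0444])]
fork [(0.96, [0.456, 0.0093, 0.0157]), (0.58, [0.3118, -0.1839, 0.0142])]
fork_handle [(0.88, [0.3122, -0.1833, 0.0182]), (0.64, [0.4599, 0.0061, 0.023])]
dish [(0.58, [0.4368, -0.3558, 0.0119])]
```

View pics/w1.png

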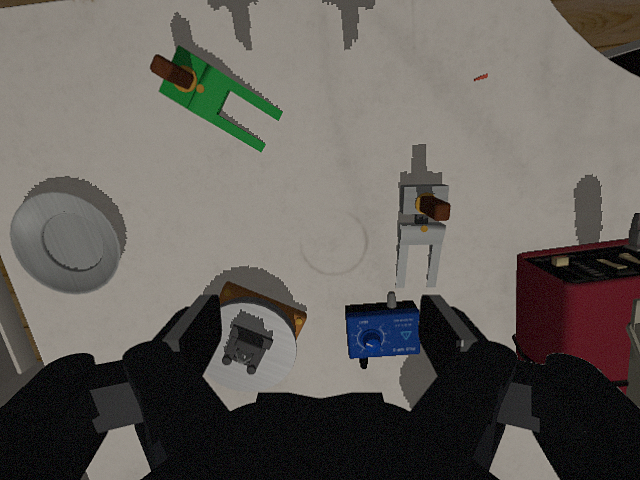

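The grey fork is at about (420,235) with its tines pointing down to row 287. The stand and clip are at (247,345), partly behind a finger. I'll zoom on both.

```bash
python3 - <<'E'
from h import *
im=cv2.imread('pics/w1.png')
f=lambda x0,y0:cv2.resize(im[y0:y0+120,x0:x0+80],None,fx=5,fy=5,interpolation=cv2.INTER_CUBIC)
cv2.imwrite('pics/w1c.png',np.hstack([f(380,175),f(215,285)]))
E
```

```text
(no output)
```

View pics/w1c.png

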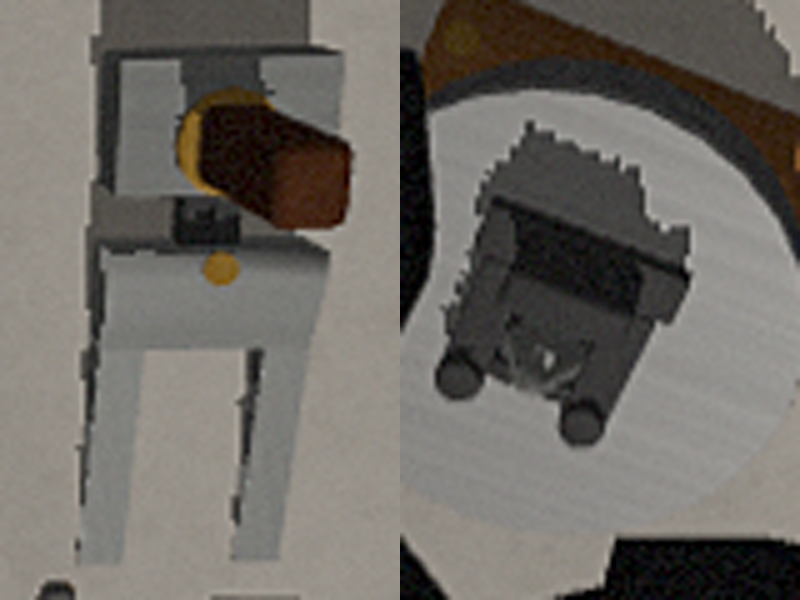

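```bash
python3 - <<'E'
from h import *
m,_=campose('wrist');T=np.load('T1.npy')
P=lambda x,y,o,z:ray(m,T,(o[0]+(x-2)/5,o[1]+(y-2)/5),z)[:2]
F=(380,175);S=(215,285)
tl=[P(x,y,F,.001) for x,y in ((78,563),(125,563),(232,558),(278,558))]
bk=[P(x,y,F,.0165) for x,y in ((118,60),(343,54))]
h=[P(x,y,F,.065) for x,y in ((283,145),(350,140),(272,222),(348,217))]
hb=[P(x,y,F,.0165) for x,y in ((180,95),(268,92))]
tip=np.mean(tl,0);b=np.mean(bk,0);hc=np.mean(h,0)
print('tips',np.round(tl,4).tolist(),'mid',tip,'back',np.round(bk,4).tolist(),b,'handle',hc)
for n,d in (('tip-back',tip-b),('tip-handle',tip-hc),('tine line',tl[0]-tl[3]),('back line',bk[0]-bk[1])): print(n,np.linalg.norm(d),np.degrees(np.arctan2(d[1],d[0])))
print('slot end',np.mean([P(140,350,F,.012),P(250,350,F,.012)],0))
pts=np.array([P(x,y,S,.036) for x,y in ((60,98),(130,88),(200,96),(300,138),(380,208),(300,500),(350,462),(220,530))])
A=np.c_[2*pts,np.ones(len(pts))];s=np.linalg.lstsq(A,(pts**2).sum(1),rcond=None)[0]
print('flange',s[:2],np.sqrt(s[2]+s[0]**2+s[1]**2),(np.linalg.norm(pts-s[:2],axis=1)-.054).round(4))
a,c=P(95,198,S,.060),P(290,278,S,.060);d=a-c;print('tab line',a,c,np.linalg.norm(d),np.degrees(np.arctan2(d[1],d[0])),'mid',(a+c)/2)
a,c=P(60,375,S,.046),P(182,420,S,.046);d=a-c;print('pins',a,c,np.linalg.norm(d),np.degrees(np.arctan2(d[1],d[0])))
print('spindle top',P(142,358,S,.0575))
# base edge
a,c=P(60,0,S,.014),P(398,115,S,.014);d=a-c;print('base',np.degrees(np.arctan2(d[1],d[0])))
E
```

```text
tips [[0.5305, -0.0181], [0.5317, -0.0077], [0.5333, 0.016], [0.5344, 0.0261]] mid [0.53246569 0.00404681] back [[0.4179, -0.0075], [0.4219, 0.0361]] [0.41986751 0.01432749] handle [0.43544265 0.01300972]
tip-back 0.11306653812299684 -5.21687544614401
tip-handle 0.09743614958449937 -5.277958319542101
tine line 0.04442905416166467 -95.12150418372033
back line 0.0437986753522241 -95.25134177804568
slot end [0.48032189 0.00654938]
flange [ 0.56588925 -0.18568221] 0.05363214916642328 [-0.     -0.0004 -0.0009 -0.001   0.0006 -0.0006 -0.0007 -0.0001]
tab line [ 0.52331945 -0.18481683] [ 0.5448036  -0.15056612] 0.04043117325410781 -122.09846608349984 mid [ 0.53406153 -0.16769148]
pins [ 0.57012428 -0.20448808] [ 0.58378298 -0.18132956] 0.02688637238253989 -120.53175758703458
spindle top [ 0.56059604 -0.18301621]
base -117.42765844873077
```

Call:
send_rows:
  targets:
    - [[0,0,0,-0.4],[0.08,0.58,0,0],[0.08,0.58,0.3,0],[0.08,0.57,0.6,0],[0,0,0.6,0],[0,0,0.6,0],[0,0,0.5,0],[0,0,0.35,0],[0,0,0,0]]

```text
t: 5.12
eef_pos: [0.4347, 0.0128, 0.0228]
ee_rot: [0.045, 0.999, -0.001, -0.002]
wrist_force: [1.0, -0.9, 0.2]
gripper_width: 0.0852
finger_force: 0.0
```

```bash
python3 - <<'E'
from h import *
st=env.read_state();im=imaging.grab_frame('wrist');cv2.imwrite('pics/w2.png',im)
Rm=R.from_quat(st['ee_rot']).as_matrix();d=Rm.T@(np.array([.436,.013,.024])-st['eef_pos'])
print(st['eef_pos'],np.degrees(np.arctan2(Rm[1,0],Rm[0,0])),(d/.06).round(3))
E
```

```text
[0.43465057 0.01278894 0.02282676] 174.78529194119145 [-0.022  0.006 -0.02 ]
```

View pics/w2.png

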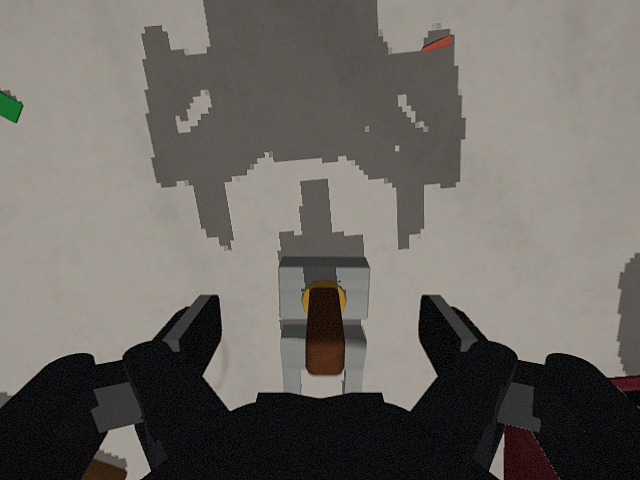

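The handle (column ~325) is centred between the pads (columns 220 and 420), so I'll close.

Call:
send_rows:
  targets:
    - [[0,0,0,0],[0,0,0,0],[0,0,0,0],[0,0,0,0],[0,0,0,0],[0,0,0,0]]
  claw: 1
  grip_force: 100

```text
t: 5.92
eef_pos: [0.4361, 0.0133, 0.0247]
ee_rot: [0.046, 0.999, 0.0, 0.0]
wrist_force: [0.0, 1.5, 3.1]
gripper_width: 0.0133
finger_force: 97.7
```

Call:
send_rows:
  targets:
    - [[0,0,-0.1,0],[0,0,-0.5,0],[0,0,-0.5,0],[-0.1,-0.53,0,0],[-0.11,-0.53,0,0],[-0.11,-0.53,0,0],[-0.11,-0.52,0,0],[0,0,0,0]]

```text
t: 6.92
eef_pos: [0.4492, -0.1167, 0.0896]
ee_rot: [0.047, 0.999, -0.0, -0.001]
wrist_force: [0.5, 0.3, -1.7]
gripper_width: 0.0124
finger_force: 97.8
```

Call:
send_rows:
  targets:
    - [[0,0,0,0.9],[0,0,0,0.9],[0,0,0,0.9],[0,0,0,0.9],[0,0,0,1],[0,0,0,1],[0,0,0,1],[0,0,0,0],[0,0,0,0]]

```text
t: 8.05
eef_pos: [0.4497, -0.1149, 0.0901]
ee_rot: [0.272, 0.962, 0.0, -0.0]
wrist_force: [-0.6, 0.6, -1.5]
gripper_width: 0.0126
finger_force: 97.8
```

```bash
python3 - <<'E'
from h import *
st=env.read_state();print(st['eef_pos'],st['wrist_force'],st['moment'],st['gripper_width'])
Rm=R.from_quat(st['ee_rot']).as_matrix();print(np.degrees(np.arctan2(-Rm[1,0],-Rm[0,0])),(Rm.T@(np.array([.4508,-.1152,.09])-st['eef_pos'])/.06).round(3))
out=[]
for n in ('top','scene'):
    m,T=campose(n);im=imaging.grab_frame(n);cv2.imwrite(f'pics/{n}1.png',im)
    u,v=proj(m,T,[.54,-.17,.05])[0].astype(int);print(n,u,v)
    out.append(cv2.resize(im[v-40:v+40,u-50:u+50],None,fx=5,fy=5,interpolation=cv2.INTER_CUBIC)[:, :400] if 0 else cv2.resize(im[v-60:v+60,u-40:u+40],None,fx=5,fy=5,interpolation=cv2.INTER_CUBIC))
cv2.imwrite('pics/c1.png',np.hstack(out))
E
```

```text
[ 0.44972124 -0.11489449  0.09010258] [-0.55917428  0.63670978 -1.4945974 ] [ 0.08577676 -0.00283473  0.00078537] 0.012568799791785903
-31.564983053473767 [-0.018  0.005  0.002]
top 313 223
scene 313 258
```

View pics/c1.png

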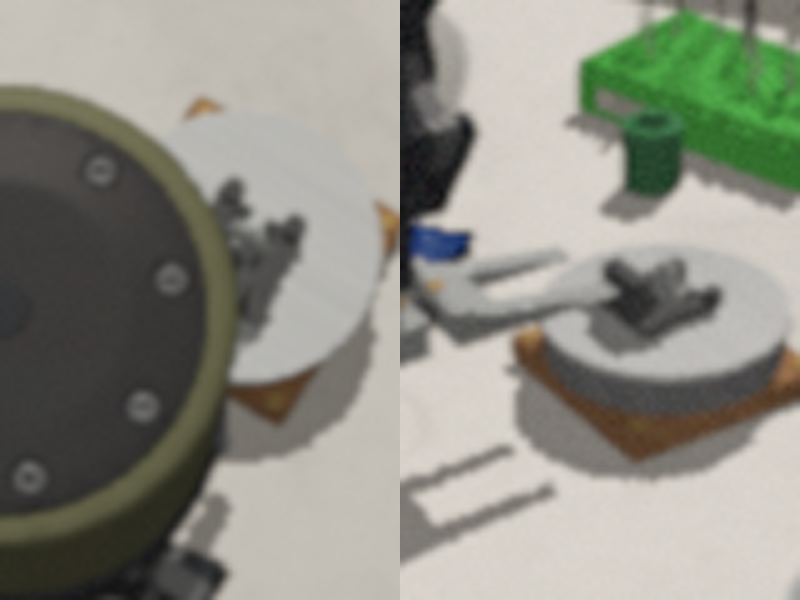

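The top view is blocked by the wrist. The scene view shows the tines level and pointing at the clip. I'll compare the predicted projections with that view.

```bash
python3 - <<'E'
from h import *
m,T=campose('scene');st=env.read_state()
a=np.radians(-31.55);X=np.array([np.cos(a),np.sin(a),0]);Y=np.array([-X[1],X[0],0])
f=np.array([*st['eef_pos'][:2],.0654]);s=np.array([.5659,-.1857,0])
W=lambda o,x,y,z:o+X*x+Y*y+[0,0,z]
L={'tipR':W(f,97,0,0)*0+W(f,.097,-.017,.001),'tipL':W(f,.097,.017,.001),'hornR':W(s,.015,-.014,.046),'hornL':W(s,.015,.014,.046),'sp':W(s,0,0,.0575),'tabtopR':W(s,-.02,-.013,.060),'tabtopL':W(s,-.02,.013,.060),
'flR':W(s,0,-.054,.036),'flF':W(s,.054,0,.036),'flB':W(s,-.054,0,.036),'flL':W(s,0,.054,.036)}
for k,p in L.items():
    u=proj(m,T,p)[0];print(k,((u-[273,198])*5+[400,0]).round())
im=cv2.imread('pics/scene1.png')
c=cv2.resize(im[235:295,265:355],None,fx=8.8,fy=8.8,interpolation=cv2.INTER_CUBIC)
for k,p in L.items():
    u=proj(m,T,p)[0];q=((u-[265,235]+.5)*8.8).astype(int);cv2.drawMarker(c,tuple(int(i) for i in q),(0,0,255) if 'tip' in k else (255,0,0),0,12,2)
cv2.imwrite('pics/c2.png',c)
E
```

```text
tipR [609. 290.]
tipL [565. 255.]
hornR [712. 292.]
hornL [675. 264.]
sp [664. 264.]
tabtopR [642. 286.]
tabtopL [607. 259.]
flR [738. 366.]
flF [767. 272.]
flB [556. 345.]
flL [595. 254.]
```

View pics/c2.png

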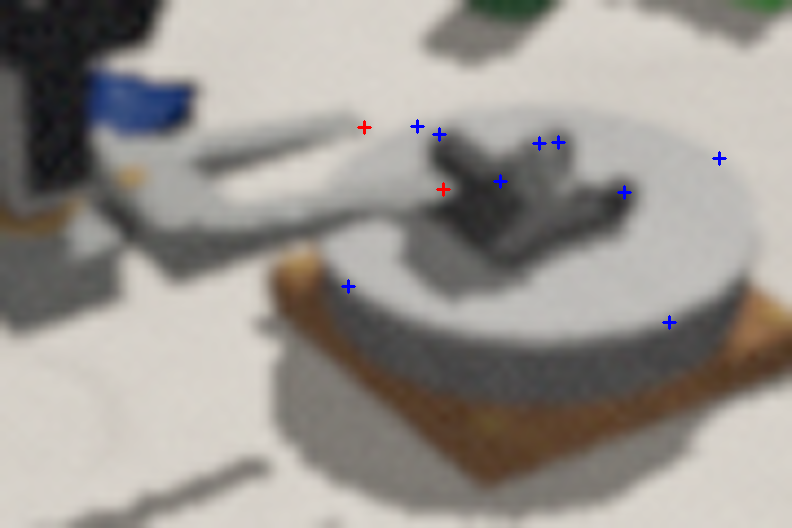

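The predictions match the view to about 1 px, so I'll lower onto the flange.

Call:
send_rows:
  targets:
    - [[0,0,0.2,0],[0,0,0.15,0],[0,0,0.1,0],[0,0,0.02,0],[0,0,0,0],[0,0,0,0]]

```text
t: 8.9
eef_pos: [0.4501, -0.1152, 0.0625]
ee_rot: [0.273, 0.962, 0.0, 0.0]
wrist_force: [0.4, -0.7, -1.9]
gripper_width: 0.0124
finger_force: 97.8
```

Call:
send_rows:
  targets:
    - [[0,0,0.01,0],[0,0,0.005,0],[0,0,0,0]]

```text
t: 9.28
eef_pos: [0.4499, -0.1152, 0.0612]
ee_rot: [0.273, 0.962, 0.0, -0.0]
wrist_force: [-0.8, 0.2, -2.3]
gripper_width: 0.0127
finger_force: 97.8
```

Call:
send_rows:
  targets:
    - [[0,0,0.008,0],[0,0,0,0]]

```text
t: 9.52
eef_pos: [0.4498, -0.1152, 0.0606]
ee_rot: [0.273, 0.962, 0.0, -0.0]
wrist_force: [-0.1, 1.0, -1.7]
gripper_width: 0.0131
finger_force: 97.8
```

Call:
send_rows:
  targets:
    - [[0,0,0.008,0],[0,0,0,0]]

```text
t: 9.78
eef_pos: [0.4498, -0.1152, 0.0602]
ee_rot: [0.273, 0.962, 0.0, -0.0]
wrist_force: [0.0, 0.6, -2.5]
gripper_width: 0.0129
finger_force: 97.8
```

Call:
send_rows:
  targets:
    - [[0,0,0.008,0],[0,0,0,0]]

```text
t: 10.02
eef_pos: [0.4499, -0.1152, 0.0598]
ee_rot: [0.273, 0.962, 0.0, 0.0]
wrist_force: [0.4, -0.4, -1.7]
gripper_width: 0.0129
finger_force: 97.8
```

Call:
send_rows:
  targets:
    - [[0,0,0.008,0],[0,0,0,0]]

```text
t: 10.28
eef_pos: [0.4501, -0.1152, 0.0596]
ee_rot: [0.273, 0.962, 0.0, 0.0]
wrist_force: [0.1, 0.2, 1.0]
gripper_width: 0.0131
finger_force: 97.9
```

Light contact at about 3 N. Next I'll slide in toward the clip.

Call:
send_rows:
  targets:
    - [[-0.04,0,0,0],[-0.04,0,0,0],[-0.04,0,0,0],[-0.04,0,0,0],[-0.04,0,0,0],[-0.04,0,0,0],[-0.04,0,0,0]]

```text
t: 11.15
eef_pos: [0.4644, -0.1241, 0.0595]
ee_rot: [0.273, 0.962, 0.0, 0.0]
wrist_force: [-1.5, 1.0, 3.3]
gripper_width: 0.0131
finger_force: 98.2
```

Call:
send_rows:
  targets:
    - [[-0.03,0,0,0],[-0.03,0,0,0],[-0.03,0,0,0],[-0.03,0,0,0]]

```text
t: 11.65
eef_pos: [0.4705, -0.1278, 0.0594]
ee_rot: [0.273, 0.962, 0.0, 0.0]
wrist_force: [-2.2, 0.7, 4.2]
gripper_width: 0.0129
finger_force: 98.3
```

Call:
send_rows:
  targets:
    - [[-0.03,0,0,0],[-0.03,0,0,0],[-0.03,0,0,0],[-0.03,0,0,0],[-0.03,0,0,0],[-0.03,0,0,0]]

```text
t: 12.4
eef_pos: [0.4796, -0.1335, 0.0595]
ee_rot: [0.273, 0.962, 0.0, 0.0]
wrist_force: [-2.4, 1.6, 6.0]
gripper_width: 0.0126
finger_force: 98.4
```

```bash
cat > look.py <<'E'
from h import *
import sys
st=env.read_state();d=np.array([.5659,-.1857])-st['eef_pos'][:2];a=np.radians(-31.55);X=np.array([np.cos(a),np.sin(a)])
print('handle to spindle mm',d@X*1e3,'lat',(X[0]*d[1]-X[1]*d[0])*1e3,'push',st['wrist_force'][:2]@X,'fz',st['wrist_force'][2],st['moment'])
m,T=campose('scene');im=imaging.grab_frame('scene');
cv2.imwrite(sys.argv[1],cv2.resize(im[225:295,260:365],None,fx=7,fy=7,interpolation=cv2.INTER_CUBIC))
print(rec('scene','clip',T),rec('scene','clip_tab',T))
E
python3 look.py pics/s2.png
```

```text
handle to spindle mm 100.81333066542128 lat 0.655629125380218 push -2.8588286026133773 fz 5.9710589282109146 [ 0.37199398  0.57711419 -0.00491028]
[(0.49, array([ 0.5512, -0.1904,  0.045 ]))] []
```

View pics/s2.png

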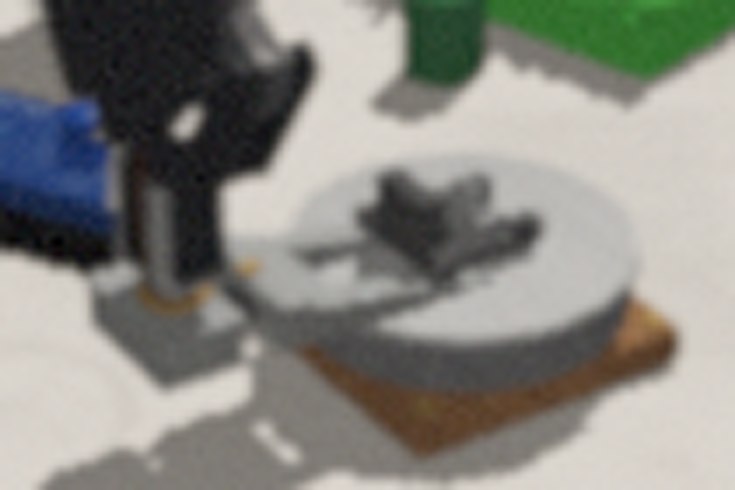

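The tines are under the clip on both sides of the spindle. I'll keep sliding gently.

Call:
send_rows:
  targets:
    - [[-0.03,0,-0.003,0],[-0.03,0,-0.003,0],[-0.03,0,0,0],[-0.03,0,0,0],[-0.03,0,0,0]]

```text
t: 13.18
eef_pos: [0.4872, -0.1382, 0.0597]
ee_rot: [0.273, 0.962, 0.0, -0.0]
wrist_force: [-2.0, 1.4, 5.5]
gripper_width: 0.0123
finger_force: 98.5
```

Call:
send_rows:
  targets:
    - [[-0.03,0,0,0],[-0.03,0,0,0],[-0.03,0,0,0],[-0.03,0,0,0]]

```text
t: 13.68
eef_pos: [0.4933, -0.142, 0.0597]
ee_rot: [0.273, 0.962, -0.0, -0.0]
wrist_force: [-2.1, 1.9, 5.8]
gripper_width: 0.0128
finger_force: 98.5
```

```bash
python3 look.py pics/s3.png
```

```text
handle to spindle mm 84.71454474610566 lat 0.7712052409406742 push -2.749451164339352 fz 5.7774834785997 [ 0.54173316  0.64867968 -0.02008537]
[(0.54, array([ 0.55  , -0.1881,  0.0478]))] [(0.57, array([ 0.5538, -0.187 ,  0.0444]))]
```

Call:
send_rows:
  targets:
    - [[-0.025,0,0,0],[-0.025,0,0,0],[-0.025,0,0,0],[-0.025,0,0,0]]

```text
t: 14.32
eef_pos: [0.4984, -0.1452, 0.0597]
ee_rot: [0.273, 0.962, -0.0, -0.0]
wrist_force: [-2.5, 1.1, 5.7]
gripper_width: 0.0129
finger_force: 98.6
```

Call:
send_rows:
  targets:
    - [[-0.02,0,0,0],[-0.02,0,0,0],[-0.02,0,0,0],[-0.02,0,0,0]]

```text
t: 14.82
eef_pos: [0.5022, -0.1475, 0.0597]
ee_rot: [0.273, 0.962, -0.0, -0.001]
wrist_force: [-4.4, 2.9, 7.4]
gripper_width: 0.0127
finger_force: 98.8
```

```bash
python3 look.py pics/s4.png
```

```text
handle to spindle mm 74.28857664726077 lat 0.8373864828973981 push -5.264377367097078 fz 7.37416059962402 [1.00255176 1.52972248 0.04111018]
[(0.64, array([ 0.5537, -0.1874,  0.0522]))] [(0.67, array([ 0.5495, -0.1856,  0.0477]))]
```

Push is rising to 5 N and the clip is lifting. I'll slow down.

Call:
send_rows:
  targets:
    - [[-0.015,0,0,0],[-0.015,0,0,0],[-0.015,0,0,0]]

```text
t: 15.35
eef_pos: [0.504, -0.1487, 0.0598]
ee_rot: [0.273, 0.962, 0.0, -0.001]
wrist_force: [-6.8, 4.3, 9.0]
gripper_width: 0.0126
finger_force: 99.2
```

Call:
send_rows:
  targets:
    - [[-0.015,0,0,0],[-0.015,0,0,0]]

```text
t: 15.6
eef_pos: [0.5053, -0.1495, 0.0598]
ee_rot: [0.273, 0.962, 0.0, -0.001]
wrist_force: [-7.7, 5.6, 9.9]
gripper_width: 0.0128
finger_force: 99.4
```

Call:
send_rows:
  targets:
    - [[-0.015,0,0,0],[-0.015,0,0,0]]

```text
t: 15.85
eef_pos: [0.5065, -0.1504, 0.0598]
ee_rot: [0.273, 0.962, 0.0, -0.002]
wrist_force: [-10.8, 7.4, 12.3]
gripper_width: 0.0128
finger_force: 99.7
```

Fz is 14 N, which is extra load on the flange. I'll ease the downward press.

Call:
send_rows:
  targets:
    - [[0,0,-0.007,0],[0,0,0,0]]

```text
t: 16.1
eef_pos: [0.5065, -0.1504, 0.0598]
ee_rot: [0.273, 0.962, 0.0, -0.002]
wrist_force: [-9.3, 5.7, 10.0]
gripper_width: 0.0127
finger_force: 99.3
```

```bash
python3 look.py pics/s5.png
```

```text
handle to spindle mm 69.0958610103721 lat 0.9796672354008967 push -10.907039312158139 fz 9.999751340755939 [ 1.76779551  2.6315809  -0.00329889]
[(0.58, array([ 0.4434, -0.3475,  0.0098])), (0.57, array([ 0.5503, -0.1885,  0.0487])), (0.2, array([ 0.7136, -0.2965,  0.0072]))] [(0.5, array([ 0.5538, -0.1888,  0.0456]))]
```

Call:
send_rows:
  targets:
    - [[0,0,-0.013,0],[0,0,0,0]]

```text
t: 16.5
eef_pos: [0.5065, -0.1504, 0.0598]
ee_rot: [0.273, 0.962, 0.0, -0.002]
wrist_force: [-5.9, 4.2, 4.5]
gripper_width: 0.0128
finger_force: 98.8
```

Call:
send_rows:
  targets:
    - [[-0.015,0,0,0],[-0.01,0,0,0]]

```text
t: 16.75
eef_pos: [0.5072, -0.1509, 0.0598]
ee_rot: [0.273, 0.962, 0.0, -0.003]
wrist_force: [-9.9, 7.0, 8.1]
gripper_width: 0.013
finger_force: 99.1
```

Call:
send_rows:
  targets:
    - [[-0.015,0,-0.006,0],[-0.01,0,-0.006,0],[0,0,0,0]]

```text
t: 17.12
eef_pos: [0.5081, -0.1516, 0.0599]
ee_rot: [0.273, 0.962, 0.0, -0.003]
wrist_force: [-9.9, 5.5, 5.4]
gripper_width: 0.0125
finger_force: 98.9
```

Call:
send_rows:
  targets:
    - [[-0.015,0,-0.004,0],[-0.01,0,-0.004,0],[0,0,0,0]]

```text
t: 17.5
eef_pos: [0.5092, -0.1523, 0.06]
ee_rot: [0.273, 0.962, 0.0, -0.003]
wrist_force: [-8.4, 5.2, 3.1]
gripper_width: 0.0127
finger_force: 98.7
```

```bash
python3 look.py pics/s6.png
```

```text
handle to spindle mm 65.73867342774439 lat 1.2204384622095075 push -9.912586738873564 fz 3.1310450504342167 [1.71877852 2.51297278 0.0953353 ]
[(0.72, array([ 0.5497, -0.188 ,  0.0513])), (0.52, array([0.677 , 0.0073, 0.0634]))] [(0.7, array([ 0.542 , -0.2133,  0.0252])), (0.53, array([ 0.5534, -0.1859,  0.0489]))]
```

Call:
send_rows:
  targets:
    - [[-0.012,0,0,0],[-0.012,0,0,0],[0,0,0,0]]

```text
t: 18.02
eef_pos: [0.5114, -0.1536, 0.0602]
ee_rot: [0.273, 0.962, 0.0, -0.002]
wrist_force: [-2.5, 2.0, -0.7]
gripper_width: 0.0129
finger_force: 98.2
```

Call:
send_rows:
  targets:
    - [[-0.012,0,0,0],[-0.012,0,0,0],[0,0,0,0]]

```text
t: 18.4
eef_pos: [0.5142, -0.1549, 0.0617]
ee_rot: [0.273, 0.962, -0.0, -0.0]
wrist_force: [-0.1, 0.0, -1.8]
gripper_width: 0.0126
finger_force: 97.7
```

Call:
send_rows:
  targets:
    - [[0,0,0.02,0],[0,0,0.01,0],[0,0,0,0]]

```text
t: 18.77
eef_pos: [0.5141, -0.1548, 0.0602]
ee_rot: [0.273, 0.962, 0.0, -0.0]
wrist_force: [-0.7, 0.3, -2.4]
gripper_width: 0.0126
finger_force: 97.7
```

```bash
python3 look.py pics/s7.png; python3 - <<'E'
import cv2,numpy as np
cv2.imwrite('pics/s67.png',np.vstack([cv2.imread('pics/s6.png')[60:360],cv2.imread('pics/s7.png')[60:360]]))
E
```

```text
handle to spindle mm 60.27273490962053 lat 0.7944361351055057 push -0.7812710815896244 fz -2.4103599895460097 [0.02849036 0.02142136 0.01859424]
[(0.73, array([ 0.5476, -0.1872,  0.054 ])), (0.67, array([ 0.5369, -0.2085,  0.0263]))] [(0.75, array([ 0.554 , -0.1859,  0.0541]))]
```

Call:
send_rows:
  targets:
    - [[-0.01,0,0.003,0],[-0.01,0,0.003,0],[-0.01,0,0,0],[-0.01,0,0,0],[0,0,0,0]]

```text
t: 19.55
eef_pos: [0.5162, -0.1561, 0.0599]
ee_rot: [0.273, 0.962, 0.0, 0.0]
wrist_force: [0.2, 0.6, -2.0]
gripper_width: 0.0129
finger_force: 97.7
```

```bash
python3 look.py pics/s8.png; python3 - <<'E'
import cv2,numpy as np
cv2.imwrite('pics/s68.png',np.vstack([cv2.imread('pics/s6.png')[70:350],cv2.imread('pics/s8.png')[70:350]]))
E
```

```text
handle to spindle mm 57.80541068112788 lat 0.7728553421268575 push -0.12621180094329043 fz -2.0122453517961767 [ 0.01561779 -0.01634655 -0.04691027]
[(0.6, array([ 0.5488, -0.1863,  0.0536]))] [(0.58, array([ 0.5555, -0.1868,  0.0548]))]
```

View pics/s68.png

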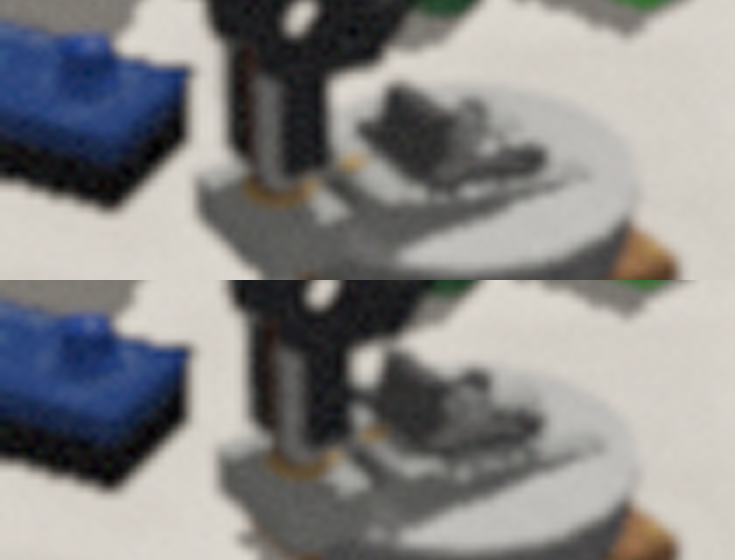

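Top half is before and bottom half is after. The clip now sits clearly higher and level above the tines, and the push force is gone, so it has hopped over. I'll withdraw the wedge.

Call:
send_rows:
  targets:
    - [[0.06,0,0,0],[0.1,0,0,0],[0.1,0,0,0],[0.12,0,0,0],[0.12,0,0,0],[0.15,0,0,0],[0.2,0,0,0],[0.2,0,0,0],[0.2,0,0,0],[0.2,0,0,0]]

```text
t: 20.95
eef_pos: [0.4414, -0.1099, 0.0599]
ee_rot: [0.273, 0.962, 0.0, -0.0]
wrist_force: [0.2, 0.1, -2.0]
gripper_width: 0.0128
finger_force: 97.7
```

Call:
send_rows:
  targets:
    - [[0.25,0,0,0],[0.25,0,0,0],[0,0,0,0],[0,0,0.2,0],[0,0,0.2,0],[0,0,0.1,0],[0,0,0,0]]

```text
t: 21.82
eef_pos: [0.4161, -0.0949, 0.0289]
ee_rot: [0.273, 0.962, -0.0, -0.001]
wrist_force: [0.5, -1.0, -1.4]
gripper_width: 0.0129
finger_force: 97.7
```

```bash
python3 look.py pics/s9.png
```

```text
handle to spindle mm 175.1776506469774 lat 1.0060724790398878 push 0.9275194456428835 fz -1.3646508253926666 [0.02643069 0.02696098 0.02611242]
[(0.51, array([ 0.5527, -0.1869,  0.0551]))] [(0.49, array([ 0.5538, -0.1842,  0.0565]))]
```

Call:
send_rows:
  targets:
    - [[0,0,0.05,0],[0,0,0.03,0],[0,0,0.01,0],[0,0,0,0]]

```text
t: 22.48
eef_pos: [0.4167, -0.0947, 0.0248]
ee_rot: [0.273, 0.962, 0.0, 0.0]
wrist_force: [-1.1, 1.2, 1.0]
gripper_width: 0.0131
finger_force: 98.4
```

Call:
send_rows:
  targets:
    - [[0,0,0,0],[0,0,0,0],[0,0,0,0],[0,0,0,0],[0,0,-0.2,0],[0,0,-0.6,0],[0,0,-0.7,0],[0,0,-0.7,0],[0,0,-0.7,0],[0,0,0,0]]
  claw: -1

```text
t: 23.72
eef_pos: [0.4181, -0.0949, 0.2032]
ee_rot: [0.273, 0.962, 0.001, 0.004]
wrist_force: [0.2, 0.4, -0.3]
gripper_width: 0.0854
finger_force: 0.0
```

```bash
python3 - <<'E'
from h import *
st=env.read_state();im=imaging.grab_frame('wrist');cv2.imwrite('pics/w3.png',im)
m,T=campose('wrist',st);np.save('T3.npy',T)
print(st['eef_pos'])
for l in ('clip','clip_tab','fork','spindle','dish','stand'):
    print(l,[(s,p.tolist()) for s,p in rec('wrist',l,T)[:3]])
m,T=campose('top');im=imaging.grab_frame('top');cv2.imwrite('pics/t3.png',im)
for l in ('clip','clip_tab','fork','dish','spindle'):
    print('top',l,[(s,p.tolist()) for s,p in rec('top',l,T)[:3]])
E
```

```text
[ 0.41806812 -0.09489175  0.20323498]
clip [(0.8, [0.5527, -0.1749, 0.0519])]
clip_tab [(0.68, [0.5523, -0.1769, 0.0549])]
fork [(0.68, [0.3125, -0.18, 0.0152]), (0.6, [0.4323, -0.1064, 0.0124])]
spindle [(0.68, [0.5402, -0.1723, 0.0364])]
dish [(0.95, [0.4138, -0.3554, 0.0108])]
stand [(0.75, [0.5384, -0.1757, 0.0365])]
top clip [(0.69, [0.4392, -0.3568, 0.0136]), (0.66, [0.5609, -0.1783, 0.0522])]
top clip_tab [(0.88, [0.5609, -0.1833, 0.0511])]
top fork [(0.87, [0.3083, -0.1781, 0.0159]), (0.38, [0.4856, -0.1606, 0.0013])]
top dish []
top spindle [(0.78, [0.5651, -0.1914, 0.0318])]
```

```bash
python3 - <<'E'
from h import *
def seg(f,m,T,thr):
    im=cv2.GaussianBlur(cv2.imread(f),(3,3),0).max(2)
    a=np.linspace(0,2*np.pi,60);c=np.c_[.5659+.05*np.cos(a),-.1857+.05*np.sin(a),np.full(60,.037)]
    k=np.zeros(im.shape,np.uint8);cv2.fillPoly(k,[proj(m,T,c).round().astype(np.int32)],1)
    mk=((im<thr)&(k>0)).astype(np.uint8)
    n,l,s,_=cv2.connectedComponentsWithStats(mk)
    return im,k,mk
mt,Tt=campose('top')
for f in ('pics/top0.png','pics/t3.png'):
    im,k,_=seg(f,mt,Tt,0);v=im[k>0];print(f,np.percentile(v,[2,5,10,15,20,30,50]))
    for thr in (70,90):
        mk=((im<thr)&(k>0));ys,xs=np.nonzero(mk)
        z=.044 if 'top0' in f else .054
        P=np.array([ray(mt,Tt,p,z)[:2] for p in zip(xs,ys)])
        X=np.array([np.cos(np.radians(-31.55)),np.sin(np.radians(-31.55))]);q=P-[.5659,-.1857]
        u=q@X*1e3;w=(q@[-X[1],X[0]])*1e3;r=cv2.minAreaRect((P*1e3).astype(np.float32))
        print(thr,len(P),'x',np.percentile(u,[2,50,98]).round(1),'y',np.percentile(w,[2,50,98]).round(1),'rect',np.round(r[1],1),round(r[2],1))
# ascii of t3
im,k,_=seg('pics/t3.png',mt,Tt,0);u,v=proj(mt,Tt,[.5659,-.1857,.05])[0].astype(int)
for f in ('pics/top0.png','pics/t3.png'):
    g=cv2.imread(f).max(2)
    print('\n'.join(' '.join('%3d'%x for x in r) for r in g[v-16:v+20,u-18:u+18]))
E
```

```text
pics/top0.png [ 56.  65.  70.  78.  92. 144. 166.]
70 188 x [-25.4 -14.1  12.1] y [-15.7  -3.1  16.2] rect [34.6 40.3] 60.0
90 391 x [-27.6 -10.   14.2] y [-18.1  -1.1  17.7] rect [40.5 46. ] 60.0
pics/t3.png [ 56.  79.  86.  92. 104. 131. 182.]
70 67 x [-24.3 -20.2 -15.9] y [-13.   -0.6  13.8] rect [28.7  9.4] 63.8
90 303 x [-25.4 -11.5  11.7] y [-18.4  -2.5  16.6] rect [39.2 39.7] 58.6
167 168 167 168 168 169 169 170 170 170 169 168 168 168 168 168 167 167 168 169 168 167 167 167 167 168 168 168 168 169 169 169 168 168 167 168
166 168 167 167 168 167 168 169 170 170 170 169 168 169 169 169 169 167 167 168 169 169 168 167 167 166 166 168 168 169 168 169 169 168 168 168
167 167 166 167 168 167 167 167 169 170 170 170 170 170 170 169 169 168 168 168 168 169 168 168 167 167 166 167 167 168 168 168 169 170 169 169
168 168 167 168 167 168 168 167 167 168 168 170 171 171 169 164 159 161 165 169 169 167 168 168 169 168 167 166 166 167 167 168 168 169 169 169
169 168 168 167 166 167 167 167 168 167 168 168 169 169 163 146 132 134 151 164 169 169 168 168 168 168 168 167 166 166 166 167 168 1
[... 8958 characters left out ...]
 157 120 102 103 104 105 105 105 105 104 103 102 102  92  75  77  80  86  95 108 132 163 180 184 183 183 184 184 183 184 185
183 184 185 186 184 170 137 108 102 104 103 104 104 105 105 104 104 104  98  86  80  85  96 108 132 160 178 183 183 183 183 183 183 183 183 183
182 183 184 185 186 180 158 120 104 102 102 103 103 104 105 104 104 105 103 100  96  97 106 131 161 179 184 184 183 184 183 182 182 183 183 183
181 182 183 184 185 183 168 136 109 104 104 104 103 103 104 105 104 105 105 104 103 103 115 151 178 185 184 184 184 183 183 183 182 182 182 183
183 181 181 182 183 184 179 156 117 104 104 104 104 104 104 103 105 106 105 105 104 103 116 155 181 186 184 184 184 184 183 183 183 182 182 182
```

The clip's heading is unchanged and the tab is centred at about x=-20, y=0 mm in stand axes, raised roughly 11 mm. Next I'll move above the tab.

Call:
send_rows:
  targets:
    - [[-0.5,0,0,0],[-0.8,0,0,0],[-0.8,0,0,0],[-0.44,0,0,0],[0,0,0.5,0],[0,0,0.6,0],[0,0,0.5,0],[0,0,0.3,0],[0,0,0.2,0],[0,0,0.1,0]]

```text
t: 25.62
eef_pos: [0.5465, -0.1747, 0.0665]
ee_rot: [0.273, 0.962, -0.0, 0.0]
wrist_force: [1.1, 0.4, 0.1]
gripper_width: 0.0858
finger_force: 0.0
```

```bash
python3 - <<'E'
from h import *
st=env.read_state();im=imaging.grab_frame('wrist');cv2.imwrite('pics/w4.png',im)
m,T=campose('wrist',st);print(st['eef_pos'],st['wrist_force'],(R.from_quat(st['ee_rot']).as_matrix().T@(np.array([.548,-.1747,.058])-st['eef_pos'])/.06).round(3))
for l in ('clip','clip_tab','spindle'):
    for r in imaging.recognise('wrist',l)[:2]:
        L=np.array(r['location']);t=np.array(m['hand_eye'])@[*L,1];print(l,r['score'],'tool frame mm',(t[:3]*1e3).round(1),'world',(T[:3,:3]@L+T[:3,3]).round(4))
g=cv2.imread('pics/w4.png').max(2);print('\n'.join(' '.join('%3d'%x for x in r) for r in g[250:400:6,230:420:6]))
E
```

```text
[ 0.54654514 -0.17467537  0.06650192] [1.05096172 0.36997883 0.05832736] [-0.021  0.012  0.142]
clip 0.7 tool frame mm [-11.2   0.   11.9] world [ 0.5561 -0.1805  0.0546]
clip_tab 0.87 tool frame mm [-5.  -1.  12.1] world [ 0.5503 -0.1781  0.0545]
clip_tab 0.62 tool frame mm [-114.6  135.3   31.4] world [ 0.7151 -0.1197  0.0351]
spindle 0.94 tool frame mm [-8.8 -1.1 30.3] world [ 0.5535 -0.1802  0.0362]
 97  92  99  70 138 147 148 162  80  81  84  81  82  83  77  80  83 166 159 167 161 160 163 164 163 165 165 106 125 165 168 170
 90  96  95 132 146 147 149  80  79  81  77  77  73  75  77  75  78  77  77  75  85 154 154 157 157 157 158 158 117 169 170 170
 95  95  91 149 142 147 148  79  82  81  82  80  85  82  74  79  84  84  82  80  92 163 162 164 165 166 167 168 171 170 168 168
 93 100 149 148 149 152 151  73  77  83  82  81  80  79  81  79  80  81  81  84  80 158 158 157 161 162 161 162 161 115 170 167
 90  82 145 147 147 148 151 152  79  75  79  77  74  81  79  80  74  79  78  79  62 163 160 162 163 163 163 164 166 169 172 166
 97 147 144 145 149 150 148 150  72  83  80  94  72  
[... 1806 characters left out ...]
 152 152 156 154 158 159 160 164 166 166 164 161 163 165 163
168 167 166 163 162 164 147 150 146 147 146 148 150 151 150 153 151 155 156 159 159 158 160 161 163 162 161 161 160 162 163 163
167 164 166 163 163 160 161 146 150 149 147 145 149 152 154 153 154 155 158 157 157 157 159 159 161 164 165 162 164 162 163 162
164 166 166 163 160 158 161 162 160 143 142 148 147 148 149 148 154 150 153 154 158 156 156 157 162 160 162 162 160 163 160 162
165 166 166 163 161 161 155 162 164 159 159 160 149 143 148 150 151 152 154 160 163 164 161 159 162 162 163 161 162 163 163 163
165 163 163 162 159  13  22  15   5  15  13  23 145 167 162 163 162 169 146  34  21  25  15  19  20  16 161 163 160 164 162 164
```

The tab is about 5 mm ahead of the TCP and centred laterally. I'll shift forward, descend and close softly.

Call:
send_rows:
  targets:
    - [[-0.07,0,0.07,0],[0,0,0.06,0],[0,0,0,0]]

```text
t: 26.2
eef_pos: [0.5496, -0.1769, 0.0581]
ee_rot: [0.273, 0.962, -0.0, -0.0]
wrist_force: [-0.4, -0.5, -0.5]
gripper_width: 0.0854
finger_force: 0.0
```

Call:
send_rows:
  targets:
    - [[0,0,0,0],[0,0,0,0],[0,0,0,0],[0,0,0,0],[0,0,0,0],[0,0,0,0]]
  claw: 1
  grip_force: 30

```text
t: 26.95
eef_pos: [0.5499, -0.1768, 0.0588]
ee_rot: [0.273, 0.962, 0.0, 0.0]
wrist_force: [-0.1, 0.5, 0.3]
gripper_width: 0.0251
finger_force: 31.8
```

Gripped at 25 mm, which matches the tab. Lifting.

Call:
send_rows:
  targets:
    - [[0,0,-0.08,0],[0,0,-0.1,0],[0,0,-0.15,0],[0,0,-0.2,0],[0,0,-0.3,0],[0,0,-0.4,0],[0,0,-0.4,0],[0,0,0,0]]
  grip_force: 45

```text
t: 27.95
eef_pos: [0.5511, -0.1771, 0.16]
ee_rot: [0.273, 0.962, 0.0, 0.003]
wrist_force: [-0.3, -0.5, -0.3]
gripper_width: 0.0243
finger_force: 46.7
```

```bash
python3 - <<'E'
from h import *
st=env.read_state();print(st['eef_pos'],st['wrist_force'],st['gripper_width'])
g=cv2.imread('pics/top0.png')
m,T=campose('top')
im=imaging.grab_frame('top');cv2.imwrite('pics/t4.png',im)
# dish rim circle fit in top0 and now: Hough
for f in ('pics/top0.png','pics/t4.png'):
    I=cv2.medianBlur(cv2.imread(f,0),3)[230:340,350:460]
    c=cv2.HoughCircles(I,cv2.HOUGH_GRADIENT,1,30,param1=80,param2=15,minRadius=22,maxRadius=34)
    if c is not None:
        for x,y,r in c[0][:3]:
            p=ray(m,T,(x+350,y+230),.018);print(f,x+350,y+230,r,p.round(4),r*(T[2,3]-.018)/504.9*2)
print('dish',rec('top','dish',T),'clip',rec('top','clip',T))
m,T=campose('scene');imaging.grab_frame('scene');print('dish s',rec('scene','dish',T),'clip',rec('scene','clip',T))
E
```

```text
[ 0.55112039 -0.17713004  0.16002811] [-0.30264055 -0.4764307  -0.26995912] 0.024303342926656844
pics/top0.png 405.5 283.5 29.3 [ 0.4319 -0.3494  0.018 ] 0.11209273122679984
pics/t4.png 404.5 282.5 28.9 [ 0.4338 -0.3475  0.018 ] 0.11056245645211576
dish [(0.93, array([ 0.4345, -0.3539,  0.0121]))] clip [(0.42, array([ 0.5445, -0.1775,  0.0337]))]
dish s [(0.91, array([ 0.445 , -0.3462,  0.0098]))] clip [(0.51, array([ 0.5499, -0.189 ,  0.1489]))]
```

Call:
send_rows:
  targets:
    - [[0.05,-0.4,0,0],[0.07,-0.65,0,0],[0.07,-0.65,0,0],[0.07,-0.65,0,0],[0.07,-0.6,0,0],[0.085,-0.51,0,0],[0,0,0.5,0],[0,0,0.7,0],[0,0,0.6,0],[0,0,0.2,0]]

```text
t: 29.5
eef_pos: [0.4176, -0.3403, 0.0339]
ee_rot: [0.273, 0.962, 0.0, -0.002]
wrist_force: [0.7, -0.1, 0.4]
gripper_width: 0.0243
finger_force: 46.7
```

Call:
send_rows:
  targets:
    - [[0,0,0.1,0],[0,0,0.1,0],[0,0,0,0]]

```text
t: 29.88
eef_pos: [0.42, -0.3406, 0.025]
ee_rot: [0.273, 0.962, -0.0, 0.0]
wrist_force: [-0.3, 0.4, 0.3]
gripper_width: 0.024
finger_force: 46.7
```

Call:
send_rows:
  targets:
    - [[0,0,0.05,0],[0,0,0.03,0],[0,0,0,0]]

```text
t: 30.25
eef_pos: [0.4199, -0.3406, 0.0199]
ee_rot: [0.273, 0.962, -0.0, 0.0]
wrist_force: [-0.2, -0.5, 0.7]
gripper_width: 0.0239
finger_force: 46.8
```

Call:
send_rows:
  targets:
    - [[0,0,0.03,0],[0,0,0,0]]

```text
t: 30.5
eef_pos: [0.42, -0.3407, 0.0187]
ee_rot: [0.273, 0.962, -0.0, 0.0]
wrist_force: [-2.4, 1.7, 4.5]
gripper_width: 0.0237
finger_force: 47.2
```

Call:
send_rows:
  targets:
    - [[0,0,0,0],[0,0,0,0],[0,0,0,0],[0,0,-0.2,0],[0,0,-0.4,0],[0,0,-0.6,0],[0,0,-0.7,0],[0,0,-0.7,0],[0.5,0,0,0],[0.5,0,0,0]]
  claw: 0

```text
t: 31.75
eef_pos: [0.3683, -0.3088, 0.1751]
ee_rot: [0.273, 0.962, -0.0, 0.001]
wrist_force: [-0.2, 0.8, 0.1]
gripper_width: 0.043
finger_force: 0.0
```

```bash
python3 - <<'E'
from h import *
st=env.read_state();imaging.grab_frame('wrist');m,T=campose('wrist',st);print(st['eef_pos'],st['gripper_width'])
for l in ('clip','clip_tab','dish','fork'): print('w',l,rec('wrist',l,T))
for n in ('scene','top'):
    m,T=campose(n);im=imaging.grab_frame(n);cv2.imwrite(f'pics/{n}9.png',im)
    for l in ('clip','clip_tab','dish','fork','fork_handle'): print(n,l,rec(n,l,T))
E
```

```text
[ 0.36825605 -0.30877595  0.17513673] 0.04300523843307619
w clip [(0.64, array([ 0.4257, -0.3463,  0.0121]))]
w clip_tab [(0.9, array([ 0.4267, -0.3465,  0.0131]))]
w dish [(0.92, array([ 0.4409, -0.353 ,  0.0148])), (0.68, array([ 0.5448, -0.1849,  0.0356]))]
w fork [(0.84, array([ 0.3116, -0.1862,  0.0146])), (0.62, array([ 0.4281, -0.1074,  0.0147]))]
scene clip [(0.71, array([ 0.421 , -0.3489,  0.0133]))]
scene clip_tab [(0.56, array([ 0.4202, -0.3463,  0.0123]))]
scene dish [(0.66, array([ 0.449 , -0.3489,  0.0103]))]
scene fork [(0.6, array([ 0.4241, -0.1086,  0.0108])), (0.59, array([ 0.3003, -0.198 ,  0.0194]))]
scene fork_handle [(0.73, array([ 0.4203, -0.1078,  0.0133])), (0.58, array([ 0.2953, -0.1986,  0.0157]))]
top clip []
top clip_tab []
top dish []
top fork [(0.8, array([ 0.3043, -0.1856,  0.0161]))]
top fork_handle [(0.82, array([ 0.3028, -0.1901,  0.0155]))]
```

The clip is in the dish, low and near its centre, and the wedge stands where I left it, so I'll hand in.

```bash
python3 -c "
from plant import env
print(env.close_job())"
```

```text
the job is handed in; nothing more can be done
None
```

The job is handed in, with no verdict returned: the wedge eased the clip over the flared head, the clip lies in the steel dish, and the wedge stands on the bench about 175 mm from the spindle; the pliers, wax tube and flask were left alone.

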